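# Clamp up a split chopping board

### The job

This striped chopping board came apart along one joint: its halves lie on the worktop, started on their two dowels, between the open jaws of a one-hand bar clamp. Take the black pistol grip and the orange trigger together in the gripper and pump the trigger, squeezing it home and letting it out again, until the joint is fully closed and the sprung pad of the far jaw is clearly pushed in, but never all the way home, which would crush the edge; do not push the board, the bar or the far jaw by hand, and leave the mug, the timer and the salt shaker where they stand. Finish holding: end with the trigger still squeezed in and the jaws pressing, as you would while someone fetches the second clamp.

Things in the scene. Friction and masses are not known exactly. Their poses are not given: they have to be found in the camera images.
- clamp: one-hand bar clamp standing loose across the board, 0.7 kg with its bar (it slides along the worktop to suit the closing fingers): black jaws and upright pistol grip, orange trigger. Origin on the worktop under the near jaw's rubber face; y along the bar to the far jaw, z up. Grip 25 mm wide (x), 20 mm thick (y), centred at y = -53 mm, from 60 to 114 mm above the worktop
- grip_handle (a point): point on the back (-y) face of the pistol grip, 95 mm above the worktop, where one finger bears
- grip_trigger (a point): point on the front (+y) face of the orange trigger (22 mm wide, its top 112 mm above the worktop), 95 mm above the worktop, where the other finger bears; it moves with the trigger: 58 mm in front of grip_handle at rest, 35 mm when squeezed
- trigger (a joint): trigger angle, rad: 0 at rest (a spring returns it), 0.32 squeezed home. About 4 to 7 N at 95 mm height squeezes it free, plus a quarter of the clamping force. A full squeeze, after letting it out below 0.04, draws the far jaw in by one 5 mm tooth (up to 6 mm while squeezed); a pawl keeps it there on release, so the clamp stays where it was pumped to
- clamp_bar (a joint): how far the toothed steel bar (8 mm wide, top 43 mm above the worktop) has drawn in the far jaw, m: the pad face stands 216 mm minus this from the near jaw's face. Starts at 0 to 16 mm; the board is 180 mm across when closed
- pad (a joint): how far the sprung rubber-faced pad of the far jaw is pushed in on its plunger, m: 0 free, 0.016 all the way home; 4 N per mm. 2 to 14 mm is right, 3 to 9 mm is best
- near_edge (a point): middle of the joint face of the near half, 11 mm above the worktop; y points across the joint to the far half
- far_edge (a point): middle of the joint face of the far half, 11 mm above the worktop; closed when it meets near_edge
- board_near: half of the chopping board at the clamp's grip end, 230 x 100 x 22 mm, 0.38 kg, origin under its middle, y towards the other half; two dowel holes in its joint face
- board_far: other half, 230 x 80 x 22 mm, 0.3 kg, origin under its middle; two 8 mm dowels reach 24 mm out of its joint face into the other half's holes
- mug: two-tone mug, 99 mm high, loose, behind the board
- timer: white wind-up kitchen timer with a red dial, 66 x 66 x 54 mm, loose, behind the board
- salt: white salt shaker, 37 mm across, 76 mm high, loose, at the front right of the clamp's grip

How it is judged:
By the outcome, as a careful person would: the job done as asked, in the order asked, and still so for the second after the job is handed in, while the arm keeps its last pose, push and grip.
It also fails if it takes over 42 s, if anything falls off the work surface, if the arm or the gripper's body presses on something with over 40 N, if the wrist force passes 120 N, or if a joint passes its speed limit or range.

### The arm

A 6-joint arm with a two-finger parallel gripper is mounted at the origin on a cart in front of the work surface, level with it; the furniture and walls round the work are solid. World frame = base frame: x ahead of the robot, y to its left, z up, the work surface at z = 0. Lengths are in m, angles in rad, forces in N, time in s.
With the tool pointing down it reaches from about 0.425 to 0.95 m from the base axis. Payload 3.5 kg.
Tool frame: the origin (TCP) lies at the very end of the fingers, on their centre line; the grasp point (between the pads) lies 19 mm behind it; z points along the fingers, y is the line along which they close (so a half turn about z gives the same grasp; the last joint's range is limited). The gripper opens to 85 mm and grips with 20 to 120 N. Pads are 22 mm wide; open, the fingers measure 114 mm over their backs; the gripper's body (76 mm by 85 mm) begins 54 mm behind the grasp point. The pads swing forward as they close: fully open they stand 13 mm farther back than shut.
Start: joints at [1.124, 0.286, 1.577, -0, 1.279, -0.15], TCP at [0.197, 0.645, 0.231] pointing down, gripper open.
Joint ranges: [-2.77, 2.77], [-0.9, 2.22], [0.21, 2.48], [-1.53, 4.67], [0.24, 2.81], [-2.84, 2.84]. Speed limits (rad/s): [2.79, 2.79, 3.14, 3.14, 3.14, 3.14].

### API

Orientations are given as a unit quaternion [x, y, z, w].
In Python, from cell import get_state, snapshot, calibration, hand_in gives the robot as it stands.
- The arm moves only by the tool play_rows, never from a script. Its argument "rows" is a list of rows, each an object with "linear": the shift along the tool's x, y, z in units of 30 mm (1.0 is 30 mm), a list of three; "delta_rot": the turn, a rotation vector about the tool's x, y, z in units of 10 degrees (1.0 is 10 degrees), a list of three; "hand": the closure, from 0 (fully open) to 1 (shut). A call has 1 to 12 rows; each row is the pose to reach, as a shift and turn from the pose commanded when the call began, along the tool's axes at that moment; what a row does not reach only later rows make up. A row lasts 1/8 s, in which the tool goes at most 62.5 mm and 10.7 degrees, less where a joint would pass 70% of its speed; a pose out of reach is approached as far as the arm can. A call with a gripper value outside its range is refused whole. The fingers move at their own pace and stop on an object; the grip force is fixed at half the most. Time passes only in rows, so rows that repeat a pose let the fingers close. It gives the time, the measured TCP pose, the force, the opening and the grip force at its end, in the units of the state.
- get_state(): the state, without advancing time (a new reading comes with each control period).
- snapshot(name): name is "scene" or "side" or "wrist"; returns the picture (384x512x3 uint8, red, green, blue); there is no depth.
- calibration(name): a dict with "fx", "fy", "cx", "cy" (pixels), "rvec" (rotation vector, rad) and "tvec" (3), from world to camera coordinates, as OpenCV has them. Camera axes: x right, y down, z forward; pixel columns grow to the right and rows downward; lengths in m; the calibration is good to about 2 mm. The wrist camera is an equidistant fisheye: a pixel r from the principal point sees the ray r / f radians off the axis. A picture is of the moment at which its call begins: read the wrist's pose just before it. calibration takes no time and is no camera call; for the wrist camera it gives the pose at the moment of the call.
- hand_in(): hands the job in; it is judged then, once.
The state is a dict: "clock": time; "joints": joint angles; "qvel": joint speeds; "effort": joint torques, N m; "eef_pos": TCP position; "tool_rot": TCP orientation; "ft_force": force on the tool from outside, world axes, zero at the start; "moment": the same for the moment, N m; "finger_gap": finger opening in m; "finger_force": force on a finger pad.
Only numpy, scipy, OpenCV 4.12 (cv2) and the standard library are available. Lean on these libraries where they do the work, as an engineer would, in place of code of your own. Each camera call takes 0.05 s, during which the arm holds its last target. There are 200 camera calls.

## Working session

There is one attempt and no reset: what is moved stays moved. The work goes in short steps, Python scripts to look and compute and a tool call to move; the robot and the scene stay as the last step left them, time stands still between calls to the robot, and variables do not carry over. Pictures are saved under pics/ and viewed, at most 10 in all, crops included, and the job is handed in when it is done.

Besides the shell and the picture viewer there is one more tool, called after ">>>" as name(argument=value, ...), one argument or row to a line, values as JSON. play_rows: Moves the arm, as the interface text tells. Its arguments: {"type":"object","properties":{"rows":{"type":"array","items":{"type":"object","properties":{"linear":{"type":"array","items":{"type":"number"}},"delta_rot":{"type":"array","items":{"type":"number"}},"hand":{"type":"number"}}}}},"required":["rows"]}

```bash
mkdir -p pics; python3 - <<'E'
from cell import *
import cv2,numpy as np
a=snapshot("scene");b=snapshot("side")
cv2.imwrite("pics/scene.png",cv2.resize(a[:,:,::-1],(800,600)));cv2.imwrite("pics/side.png",cv2.resize(b[:,:,::-1],(800,600)))
for n in("scene","side","wrist"):print(n,calibration(n))
print(get_state())
E
```

```text
scene {'fx': 425.8178670840921, 'fy': 425.8178670840921, 'cx': 256.4989131830875, 'cy': 192.2548356920001, 'rvec': array([ 0.54665229, -2.4033006 ,  1.50536785]), 'tvec': array([0.58938329, 0.06843006, 0.97783536])}
side {'fx': 464.83409767425667, 'fy': 464.83409767425667, 'cx': 257.07681468727577, 'cy': 187.40625881436574, 'rvec': array([ 2.16455813, -0.48821609,  0.22768321]), 'tvec': array([-0.38046082,  0.34220311,  0.64718686])}
wrist {'fx': 297.3186396354542, 'fy': 297.3186396354542, 'cx': 253.40370941392123, 'cy': 197.11402220519403, 'rvec': array([-2.29882465, -1.70039128, -0.28342224]), 'tvec': array([-0.67398865, -0.0419818 ,  0.38076189])}
{'clock': 0.1, 'joints': array([ 1.12399596e+00,  2.87132488e-01,  1.57800474e+00,  2.37687798e-05,
        1.27858696e+00, -1.50011420e-01]), 'qvel': array([ 5.52181756e-05, -2.37364721e-03, -1.54184539e-03, -1.04593375e-03,
       -2.67666043e-03, -2.16656252e-03]), 'effort': array([ 9.02604097e-04, -4.07295513e+01, -2.93699402e+01, -1.38528180e-04,
        3.37692145e-03,  2.25082698e-05]), 'eef_pos': array([0.19712529, 0.64496986, 0.23006254]), 'tool_rot': array([ 1.47853756e-01,  9.89008661e-01, -1.01532337e-03, -3.24206777e-04]), 'ft_force': array([ 0.20733537,  0.0728161 , -0.81643453]), 'moment': array([ 0.03504553,  0.01132037, -0.00877857]), 'finger_force': 0.0, 'finger_gap': 0.08539610450639448}
```

View pics/scene.png

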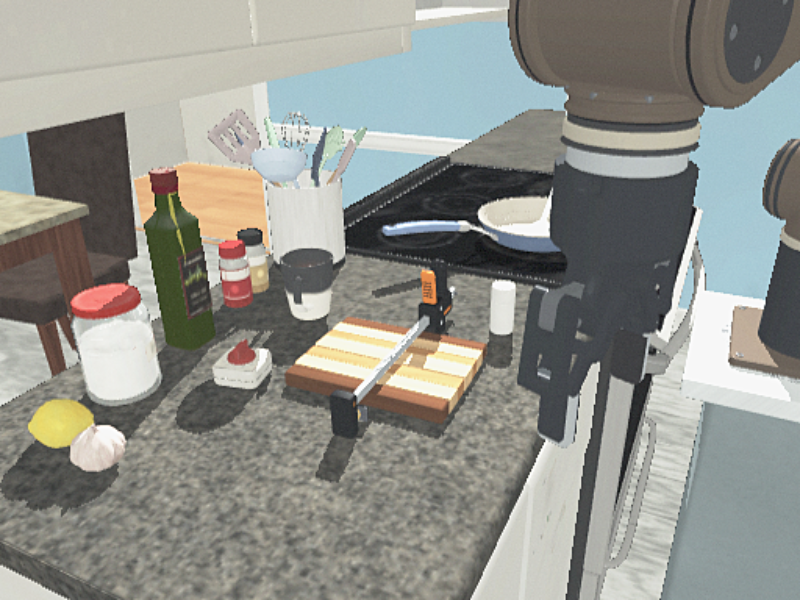

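View pics/side.png

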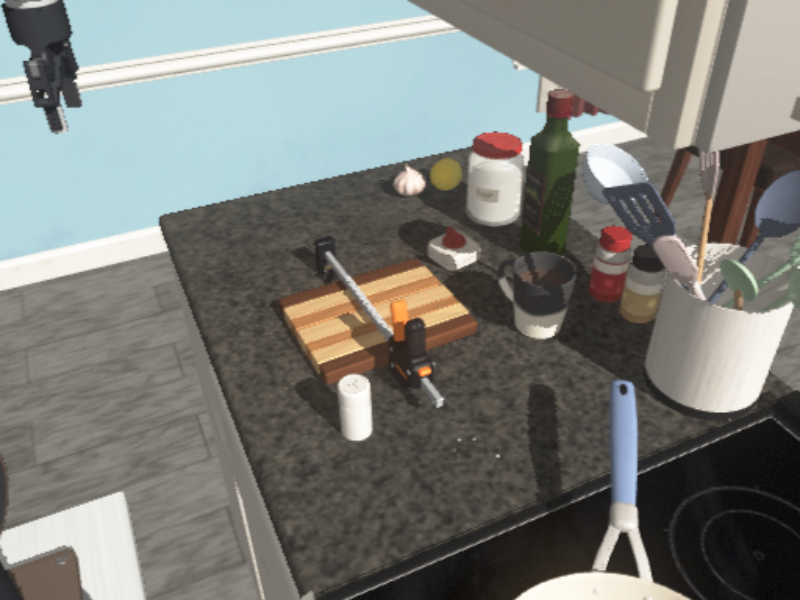

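The scene view shows the clamp with its grip at (440,265), trigger at (428,285) and far jaw at (344,412). In the side view the trigger is at (400,315), the grip at (415,335) and the salt at (354,405). I'll zoom in on the clamp.

```bash
python3 - <<'E'
from cell import *
import cv2,numpy as np
a=snapshot("scene")[:,:,::-1];b=snapshot("side")[:,:,::-1]
# scene crop cols 205-335 rows 160-285 ; side crop cols 190-320, rows 140-265
A=cv2.resize(a[155:285,205:305],(400,520),interpolation=cv2.INTER_CUBIC)
B=cv2.resize(b[145:275,195:295],(400,520),interpolation=cv2.INTER_CUBIC)
cv2.imwrite("pics/z.png",np.hstack([A,B]))
E
```

```text
(no output)
```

View pics/z.png

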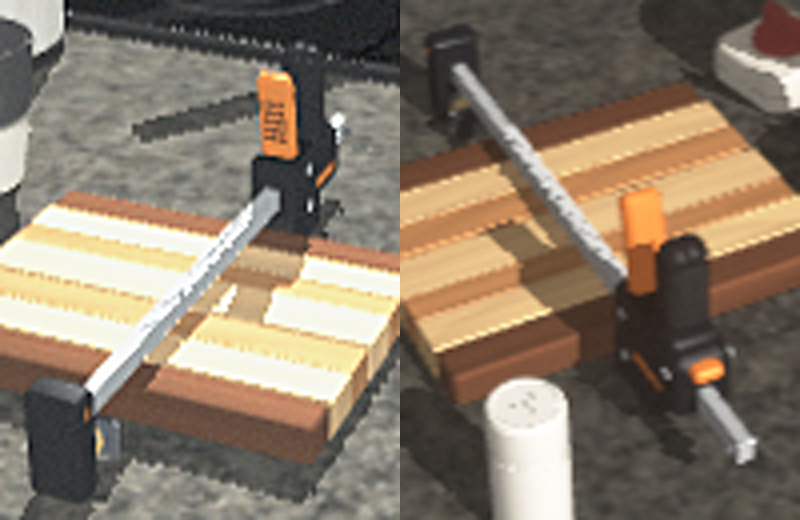

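```bash
cat > h.py <<'E'
from cell import *
import cv2,numpy as np
def ray(n,u,v):
    c=calibration(n);R=cv2.Rodrigues(c['rvec'])[0]
    return -R.T@c['tvec'], R.T@np.array([(u-c['cx'])/c['fx'],(v-c['cy'])/c['fy'],1])
def pl(n,X,Y,z):
    u,v=(205+X/4,155+Y/4) if n=='scene' else (195+(X-400)/4,145+Y/4)
    o,d=ray(n,u-.4,v-.4); return o+d*(z-o[2])/d[2]
E
python3 - <<'E'
from h import *
np.set_printoptions(precision=4,suppress=True)
for n,l,X,Y,z in [('side','barnear',622,280,.043),('side','barfar',459,70,.043),('side','bartail',742,441,.043),('side','grip',686,242,.114),('side','trig',642,194,.112),('side','salt',527,395,.076),('side','boardcornerL',450,380,.022),('scene','barnear',266,198,.043),('scene','barfar',93,390,.043),('scene','trig',277,74,.112),('scene','grip',309,52,.114),('side','boardR',685,86,.022),('scene','cornR',328,402,.022),('scene','cornL',74,192,.022)]:
    print(n,l,pl(n,X,Y,z))
E
```

```text
side barnear [0.5084 0.2217 0.043 ]
side barfar [0.5012 0.4422 0.043 ]
side bartail [0.5106 0.0921 0.043 ]
side grip [0.5129 0.1558 0.114 ]
side trig [0.5111 0.2006 0.112 ]
side salt [0.4211 0.1308 0.076 ]
side boardcornerL [0.4094 0.2118 0.022 ]
scene barnear [0.5081 0.2247 0.043 ]
scene barfar [0.5007 0.4393 0.043 ]
scene trig [0.5108 0.2036 0.112 ]
scene grip [0.5052 0.1704 0.114 ]
side boardR [0.6286 0.3954 0.022 ]
scene cornR [0.4077 0.373  0.022 ]
scene cornL [0.6347 0.229  0.022 ]
```

>>> play_rows(
  rows=[
    {"linear": [-14.53, -11.83, 1.0], "delta_rot": [0, 0, -1.9], "hand": 0},
    {"linear": [-14.53, -11.83, 1.0], "delta_rot": [0, 0, -1.9], "hand": 0},
    {"linear": [-14.53, -11.83, 1.0], "delta_rot": [0, 0, -1.9], "hand": 0},
    {"linear": [-14.53, -11.83, 1.0], "delta_rot": [0, 0, -1.9], "hand": 0},
    {"linear": [-14.53, -11.83, 1.0], "delta_rot": [0, 0, -1.9], "hand": 0},
    {"linear": [-14.53, -11.83, 1.0], "delta_rot": [0, 0, -1.9], "hand": 0},
    {"linear": [-14.53, -11.83, 1.0], "delta_rot": [0, 0, -1.9], "hand": 0},
    {"linear": [-14.53, -11.83, 1.0], "delta_rot": [0, 0, -1.9], "hand": 0},
    {"linear": [-14.53, -11.83, 1.0], "delta_rot": [0, 0, -1.9], "hand": 0.1},
    {"linear": [-14.53, -11.83, 1.0], "delta_rot": [0, 0, -1.9], "hand": 0.1},
    {"linear": [-14.53, -11.83, 1.0], "delta_rot": [0, 0, -1.9], "hand": 0.1},
    {"linear": [-14.53, -11.83, 1.0], "delta_rot": [0, 0, -1.9], "hand": 0.1},
  ],
)

```text
clock: 1.7
eef_pos: [0.5096, 0.1798, 0.2013]
tool_rot: [-0.018, 1.0, 0.0, -0.0]
ft_force: [0.2, -0.2, 0.1]
finger_gap: 0.077
finger_force: 0.0
```

```bash
python3 - <<'E'
from h import *
print(calibration('wrist'),get_state()['tool_rot'],get_state()['joints'])
w=snapshot('wrist')[:,:,::-1];a=snapshot("scene")[:,:,::-1]; 
cv2.imwrite("pics/w1.png",np.hstack([cv2.resize(w,(800,600))]))
cv2.imwrite("pics/s1.png",a)
E
```

```text
{'fx': 297.3186396354542, 'fy': 297.3186396354542, 'cx': 253.40370941392123, 'cy': 197.11402220519403, 'rvec': array([-2.00647637, -2.08023185, -0.34980337]), 'tvec': array([-0.16133584, -0.52017087,  0.18362406])} [-1.83700034e-02  9.99831239e-01  1.10209885e-04 -1.55692988e-04] [ 1.51276789e-01  1.69191649e-02  1.93612277e+00  2.79911368e-04
  1.18883016e+00 -1.45636598e+00]
```

View pics/w1.png

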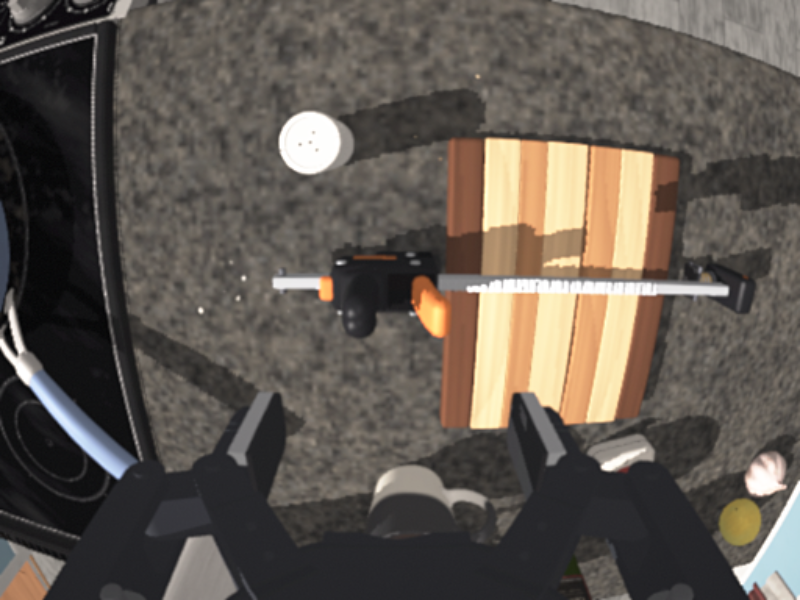

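The wrist view shows the grip top at (360,318), the trigger top front at about (441,325), the near jaw's front at about (438,265) and the pad near (690,272). I'll turn these into positions.

```bash
cat >> h.py <<'E'
def wp(X,Y,z,c,s=1.5625):
    R=cv2.Rodrigues(c['rvec'])[0]
    p=np.array([X/s-.3-c['cx'],Y/s-.3-c['cy']])/c['fx'];t=np.hypot(*p)
    d=R.T@np.array([*(np.sin(t)*p/t),np.cos(t)]);o=-R.T@c['tvec'];return o+d*(z-o[2])/d[2]
E
python3 - <<'E'
from h import *
np.set_printoptions(precision=4,suppress=True)
c=calibration('wrist')
for l,X,Y,z in [('gripTop',360,322,.114),('gripBack',343,325,.112),('gripFront',377,325,.112),('trigFront',449,325,.112),('trigC',438,325,.112),('bartail',275,283,.043),('barend',728,291,.043),('nearjawfront',438,262,.055),('boardnear',449,284,.022),('boardfar',674,284,.022),('farjawL',725,285,.045),('corn',449,139,.022),('corn2',442,427,.022),('corn3',680,157,.022),('corn4',641,417,.022),('padface',686,270,.02),('salt',308,142,.076)]:
    print(l,wp(X,Y,z,c))
w=cv2.imread('pics/w1.png')[230:340,420:770]
s=cv2.imread('pics/s1.png')[225:285,205:285]
b=np.zeros((600,800,3),np.uint8);b[:252,:]=cv2.resize(w,(800,252));b[258:598,:453]=cv2.resize(s,(453,340),interpolation=cv2.INTER_CUBIC)
cv2.imwrite('pics/c1.png',b)
E
```

```text
gripTop [0.5133 0.1607 0.114 ]
gripBack [0.5161 0.1515 0.112 ]
gripFront [0.5154 0.1697 0.112 ]
trigFront [0.514  0.2083 0.112 ]
trigC [0.5142 0.2024 0.112 ]
bartail [0.514  0.0965 0.043 ]
barend [0.5045 0.4514 0.043 ]
nearjawfront [0.493  0.2059 0.055 ]
boardnear [0.5167 0.2183 0.022 ]
boardfar [0.5073 0.4072 0.022 ]
farjawL [0.4992 0.4446 0.045 ]
corn [0.4136 0.2122 0.022 ]
corn2 [0.639  0.2224 0.022 ]
corn3 [0.405  0.3955 0.022 ]
corn4 [0.633 0.407 0.022]
padface [0.4952 0.4186 0.02  ]
salt [0.4195 0.1261 0.076 ]
```

View pics/c1.png

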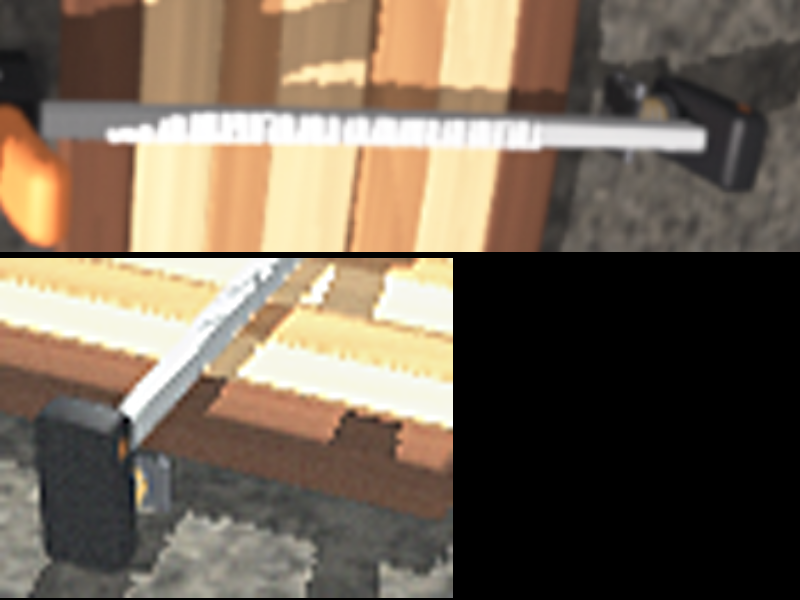

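>>> play_rows(
  rows=[
    {"linear": [-0.12, 0, 1.5], "delta_rot": [0, 0, 0], "hand": 0},
    {"linear": [-0.12, 0, 3.0], "delta_rot": [0, 0, 0], "hand": 0},
    {"linear": [-0.12, 0, 4.0], "delta_rot": [0, 0, 0], "hand": 0},
    {"linear": [-0.12, 0, 4.28], "delta_rot": [0, 0, 0], "hand": 0},
    {"linear": [-0.12, 0, 4.28], "delta_rot": [0, 0, 0], "hand": 0.26},
    {"linear": [-0.12, 0, 4.28], "delta_rot": [0, 0, 0], "hand": 0.26},
    {"linear": [-0.12, 0, 4.28], "delta_rot": [0, 0, 0], "hand": 0.26},
  ],
)

```text
clock: 2.68
eef_pos: [0.5151, 0.179, 0.0746]
tool_rot: [-0.017, 1.0, 0.0, 0.002]
ft_force: [0.8, 0.7, 0.2]
finger_gap: 0.0632
finger_force: 0.0
```

```bash
python3 - <<'E'
from h import *
s=get_state();print(s['eef_pos'],s['tool_rot'],s['finger_gap'],s['ft_force'],s['finger_force'])
w=snapshot('wrist')[:,:,::-1];a=snapshot("scene")[:,:,::-1];b=snapshot("side")[:,:,::-1]
cv2.imwrite('pics/s2.png',a);cv2.imwrite('pics/w2.png',w)
o=np.zeros((600,800,3),np.uint8)
o[:300,:400]=cv2.resize(w,(400,300));o[:300,400:]=cv2.resize(a[155:275,205:365],(400,300));o[300:,:400]=cv2.resize(b[135:255,195:355],(400,300));o[300:,400:]=cv2.resize(w[130:250,180:340],(400,300))
cv2.imwrite('pics/m2.png',o)
E
```

```text
[0.51512858 0.17899664 0.07458807] [-1.74929320e-02  9.99845815e-01  1.88029932e-04  1.51906975e-03] 0.06323048228947363 [0.83684304 0.7303248  0.20014777] 0.0
```

View pics/m2.png

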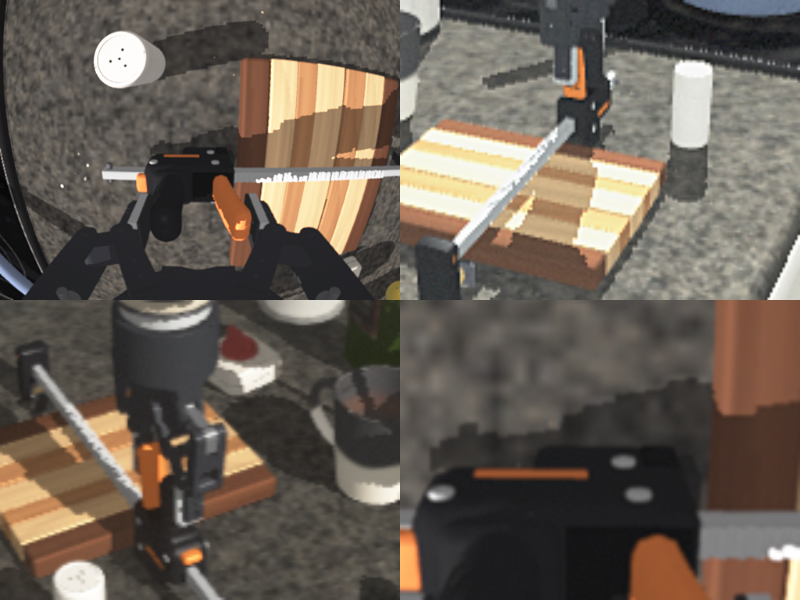

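The fingers straddle the grip and trigger cleanly: the back finger is at (135,215) and the front finger at (255,215). First squeeze, moving the hand back so the grip stays where it is.

>>> play_rows(
  rows=[
    {"linear": [0, 0, 0], "delta_rot": [0, 0, 0], "hand": 0.32},
    {"linear": [0, -0.1, 0], "delta_rot": [0, 0, 0], "hand": 0.4},
    {"linear": [0, -0.22, 0], "delta_rot": [0, 0, 0], "hand": 0.48},
    {"linear": [0, -0.33, 0], "delta_rot": [0, 0, 0], "hand": 0.56},
    {"linear": [0, -0.38, 0], "delta_rot": [0, 0, 0], "hand": 0.66},
    {"linear": [0, -0.38, 0], "delta_rot": [0, 0, 0], "hand": 0.7},
    {"linear": [0, -0.38, 0], "delta_rot": [0, 0, 0], "hand": 0.7},
  ],
)

```text
clock: 3.7
eef_pos: [0.5166, 0.1692, 0.0764]
tool_rot: [-0.016, 1.0, 0.003, 0.002]
ft_force: [-3.0, 0.7, 11.6]
finger_gap: 0.0349
finger_force: 60.8
```

```bash
python3 - <<'E'
from h import *
s=get_state();print(s['eef_pos'],s['finger_gap'],s['ft_force'],s['finger_force'],s['moment'])
cv2.imwrite('pics/s3.png',snapshot("scene")[:,:,::-1])
# far jaw shift between pictures by template match (jaw patch) and board far-half front edge
E
```

```text
[0.51656241 0.16920743 0.07636755] 0.034891861902213224 [-2.99395554  0.74374755 11.55165586] 60.81994845997542 [1.6519147  0.58383167 0.1640124 ]
```

>>> play_rows(
  rows=[
    {"linear": [0, 0.2, 0], "delta_rot": [0, 0, 0], "hand": 0.25},
    {"linear": [0, 0.38, 0], "delta_rot": [0, 0, 0], "hand": 0.25},
    {"linear": [0, 0.38, 0], "delta_rot": [0, 0, 0], "hand": 0.25},
    {"linear": [0, 0.38, 0], "delta_rot": [0, 0, 0], "hand": 0.25},
    {"linear": [0, 0.38, 0], "delta_rot": [0, 0, 0], "hand": 0.32},
    {"linear": [0, 0.27, -0.03], "delta_rot": [0, 0, 0], "hand": 0.4},
    {"linear": [0, 0.16, -0.06], "delta_rot": [0, 0, 0], "hand": 0.48},
    {"linear": [0, 0.05, -0.1], "delta_rot": [0, 0, 0], "hand": 0.56},
    {"linear": [0, 0, -0.12], "delta_rot": [0, 0, 0], "hand": 0.66},
    {"linear": [0, 0, -0.12], "delta_rot": [0, 0, 0], "hand": 0.7},
    {"linear": [0, 0, -0.12], "delta_rot": [0, 0, 0], "hand": 0.7},
  ],
)

```text
clock: 5.12
eef_pos: [0.515, 0.1683, 0.077]
tool_rot: [-0.017, 1.0, 0.001, 0.001]
ft_force: [0.9, 5.5, 3.9]
finger_gap: 0.0347
finger_force: 60.6
```

```bash
python3 - <<'E'
from h import *
b=snapshot("side")[:,:,::-1];a=snapshot("scene")[:,:,::-1];w=snapshot('wrist')[:,:,::-1]
cv2.imwrite('pics/s4.png',a)
p=cv2.imread('pics/s2.png');q=cv2.imread('pics/s3.png')
def t(im):return cv2.resize(im[215:275,205:285],(400,300),interpolation=cv2.INTER_CUBIC)
o=np.vstack([np.hstack([t(p),t(q)]),np.hstack([t(a),cv2.resize(b[140:230,190:310],(400,300),interpolation=cv2.INTER_CUBIC)])])
cv2.imwrite('pics/m4.png',o)
E
```

```text
(no output)
```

View pics/m4.png

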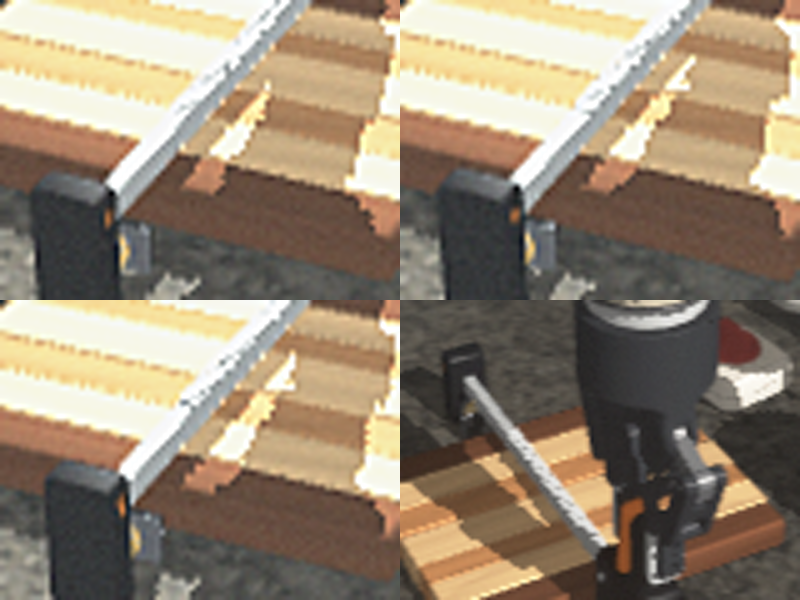

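>>> play_rows(
  rows=[
    {"linear": [0, 0.2, 0.06], "delta_rot": [0, 0, 0], "hand": 0.25},
    {"linear": [0, 0.38, 0.12], "delta_rot": [0, 0, 0], "hand": 0.25},
    {"linear": [0, 0.38, 0.12], "delta_rot": [0, 0, 0], "hand": 0.25},
    {"linear": [0, 0.38, 0.12], "delta_rot": [0, 0, 0], "hand": 0.25},
    {"linear": [0, 0.38, 0.12], "delta_rot": [0, 0, 0], "hand": 0.32},
    {"linear": [0, 0.27, 0.09], "delta_rot": [0, 0, 0], "hand": 0.4},
    {"linear": [0, 0.16, 0.06], "delta_rot": [0, 0, 0], "hand": 0.48},
    {"linear": [0, 0.05, 0.02], "delta_rot": [0, 0, 0], "hand": 0.56},
    {"linear": [0, 0, 0], "delta_rot": [0, 0, 0], "hand": 0.66},
    {"linear": [0, 0, 0], "delta_rot": [0, 0, 0], "hand": 0.7},
    {"linear": [0, 0, 0], "delta_rot": [0, 0, 0], "hand": 0.7},
  ],
)

```text
clock: 6.65
eef_pos: [0.5151, 0.1684, 0.0771]
tool_rot: [-0.017, 1.0, 0.001, 0.001]
ft_force: [1.4, 5.0, 5.5]
finger_gap: 0.0346
finger_force: 60.4
```

```bash
python3 - <<'E'
from h import *
cv2.imwrite('pics/s5.png',snapshot("scene")[:,:,::-1])
E
```

>>> play_rows(
  rows=[
    {"linear": [0, 0.2, 0.06], "delta_rot": [0, 0, 0], "hand": 0.25},
    {"linear": [0, 0.38, 0.12], "delta_rot": [0, 0, 0], "hand": 0.25},
    {"linear": [0, 0.38, 0.12], "delta_rot": [0, 0, 0], "hand": 0.25},
    {"linear": [0, 0.38, 0.12], "delta_rot": [0, 0, 0], "hand": 0.25},
    {"linear": [0, 0.38, 0.12], "delta_rot": [0, 0, 0], "hand": 0.32},
    {"linear": [0, 0.27, 0.09], "delta_rot": [0, 0, 0], "hand": 0.4},
    {"linear": [0, 0.16, 0.06], "delta_rot": [0, 0, 0], "hand": 0.48},
    {"linear": [0, 0.05, 0.02], "delta_rot": [0, 0, 0], "hand": 0.56},
    {"linear": [0, 0, 0], "delta_rot": [0, 0, 0], "hand": 0.66},
    {"linear": [0, 0, 0], "delta_rot": [0, 0, 0], "hand": 0.7},
    {"linear": [0, 0, 0], "delta_rot": [0, 0, 0], "hand": 0.7},
  ],
)

```text
clock: 8.07
eef_pos: [0.5149, 0.1684, 0.077]
tool_rot: [-0.017, 1.0, 0.001, 0.001]
ft_force: [0.6, 4.8, 4.5]
finger_gap: 0.0348
finger_force: 60.5
```

```bash
python3 - <<'E'
from h import *
a=snapshot("scene")[:,:,::-1];w=snapshot('wrist')[:,:,::-1]
cv2.imwrite('pics/s6.png',a);cv2.imwrite('pics/w6.png',w)
q=cv2.imread('pics/s5.png')
def t(im):return cv2.resize(im[215:275,205:285],(400,300),interpolation=cv2.INTER_CUBIC)
cv2.imwrite('pics/m6.png',np.vstack([np.hstack([t(q),t(a)]),cv2.resize(w[150:270,190:510],(800,300))]))
E
```

```text
(no output)
```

View pics/m6.png

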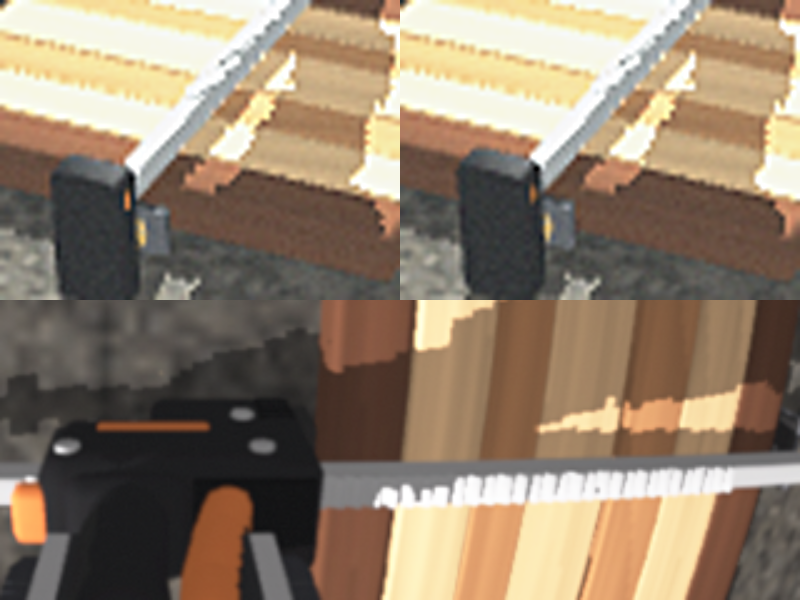

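After four strokes the jaw corner has gone from (32,180) to (60,153) in the crop. The board has hardly moved and the pad is close to the far edge. From here I'll track the jaw, pad and board numerically.

```bash
cat >> h.py <<'E'
def sub(im,T,x0,y0,r=14):
    h,w=T.shape[:2];S=im[y0-r:y0+h+r,x0-r:x0+w+r]
    k=8;m=cv2.matchTemplate(cv2.resize(S,None,fx=k,fy=k,interpolation=cv2.INTER_CUBIC),cv2.resize(T,None,fx=k,fy=k,interpolation=cv2.INTER_CUBIC),cv2.TM_CCOEFF_NORMED)
    _,v,_,l=cv2.minMaxLoc(m);return l[0]/k-r,l[1]/k-r,v
def prow(n,u,v,z):
    o,d=ray(n,u,v);return (o+d*(z-o[2])/d[2])[1]
def track(names):
    p=cv2.imread('pics/s2.png')
    F={'jaw':(209,248,22,20,.055),'bdR':(262,262,26,12,.01),'bdL':(206,236,18,10,.015),'corner':(320//4+205,375//4+155,10,14,.015)}
    for nme in names:
        im=cv2.imread(nme);r=[]
        for k,(x,y,w,h,z) in F.items():
            dx,dy,v=sub(im,p[y:y+h,x:x+w],x,y)
            r.append((k,round(dx,2),round(dy,2),round(v,2),round(1e3*(prow('scene',x+w/2+dx,y+h/2+dy,z)-prow('scene',x+w/2,y+h/2,z)),1)))
        print(nme,*r)
E
python3 -c "
from h import *
track(['pics/s3.png','pics/s4.png','pics/s5.png','pics/s6.png'])"
```

```text
pics/s3.png ('jaw', 1.12, -0.62, 0.97, np.float64(-2.6)) ('bdR', 0.0, 0.0, 0.96, np.float64(0.0)) ('bdL', 0.0, 0.0, 1.0, np.float64(0.0)) ('corner', 0.0, 0.0, 1.0, np.float64(0.0))
pics/s4.png ('jaw', 2.38, -2.25, 0.92, np.float64(-8.0)) ('bdR', 0.0, 0.0, 0.96, np.float64(0.0)) ('bdL', 0.0, 0.0, 1.0, np.float64(0.0)) ('corner', 0.0, 0.0, 1.0, np.float64(0.0))
pics/s5.png ('jaw', 3.75, -3.62, 0.89, np.float64(-12.9)) ('bdR', 0.0, 0.0, 0.96, np.float64(0.0)) ('bdL', 0.0, 0.0, 1.0, np.float64(0.0)) ('corner', 0.0, 0.0, 1.0, np.float64(0.0))
pics/s6.png ('jaw', 4.88, -5.0, 0.88, np.float64(-17.7)) ('bdR', 0.0, 0.0, 0.96, np.float64(0.0)) ('bdL', -4.12, -1.0, 1.0, np.float64(0.3)) ('corner', 0.0, 0.0, 1.0, np.float64(0.0))
```

>>> play_rows(
  rows=[
    {"linear": [0, 0.2, 0.06], "delta_rot": [0, 0, 0], "hand": 0.25},
    {"linear": [0, 0.38, 0.12], "delta_rot": [0, 0, 0], "hand": 0.25},
    {"linear": [0, 0.38, 0.12], "delta_rot": [0, 0, 0], "hand": 0.25},
    {"linear": [0, 0.38, 0.12], "delta_rot": [0, 0, 0], "hand": 0.25},
    {"linear": [0, 0.38, 0.12], "delta_rot": [0, 0, 0], "hand": 0.32},
    {"linear": [0, 0.27, 0.09], "delta_rot": [0, 0, 0], "hand": 0.4},
    {"linear": [0, 0.16, 0.06], "delta_rot": [0, 0, 0], "hand": 0.48},
    {"linear": [0, 0.05, 0.02], "delta_rot": [0, 0, 0], "hand": 0.56},
    {"linear": [0, 0, 0], "delta_rot": [0, 0, 0], "hand": 0.66},
    {"linear": [0, 0, 0], "delta_rot": [0, 0, 0], "hand": 0.7},
    {"linear": [0, 0, 0], "delta_rot": [0, 0, 0], "hand": 0.7},
  ],
)

```text
clock: 9.55
eef_pos: [0.5151, 0.1685, 0.0772]
tool_rot: [-0.017, 1.0, 0.001, 0.001]
ft_force: [0.8, 5.6, 4.8]
finger_gap: 0.0345
finger_force: 60.4
```

```bash
python3 - <<'E'
from h import *
cv2.imwrite('pics/s7.png',snapshot("scene")[:,:,::-1]);track(['pics/s7.png'])
E
```

```text
pics/s7.png ('jaw', 6.12, -6.12, 0.83, np.float64(-21.9)) ('bdR', 0.0, 0.0, 0.96, np.float64(0.0)) ('bdL', -4.25, -1.0, 1.0, np.float64(0.4)) ('corner', 0.0, 0.0, 1.0, np.float64(0.0))
```

```bash
python3 - <<'E'
from h import *
w=snapshot('wrist')[:,:,::-1];b=snapshot('side')[:,:,::-1];a=cv2.imread('pics/s7.png')
cv2.imwrite('pics/w7.png',w);cv2.imwrite('pics/sd7.png',b)
o=np.zeros((600,800,3),np.uint8)
o[:300,:400]=cv2.resize(a[215:275,205:285],(400,300),interpolation=cv2.INTER_CUBIC)
o[:300,400:]=cv2.resize(b[140:230,190:310],(400,300),interpolation=cv2.INTER_CUBIC)
o[300:]=cv2.resize(w[150:262,212:511],(800,300),interpolation=cv2.INTER_CUBIC)
cv2.imwrite('pics/m7.png',o)
E
```

```text
(no output)
```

View pics/m7.png

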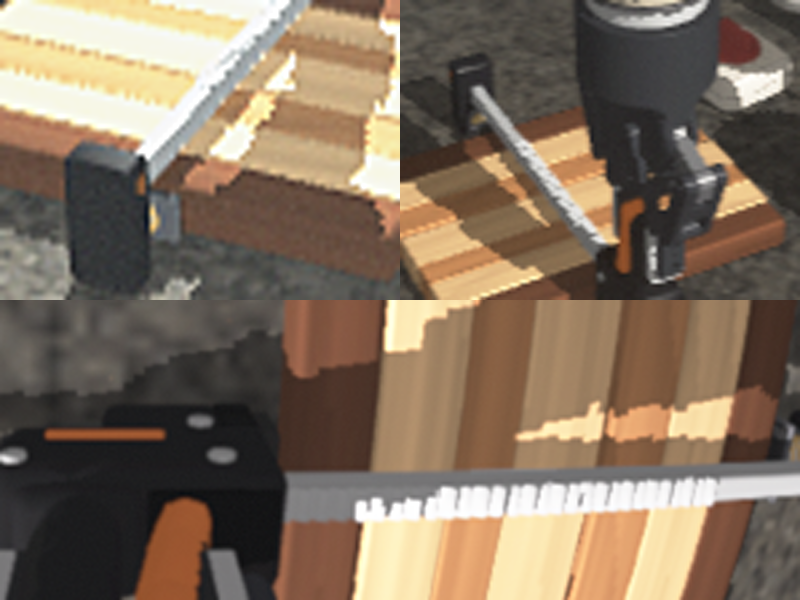

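The pad plate looks just about to touch the far edge, with its plunger not yet pushed in. Next I'll measure the board width in this view.

```bash
python3 - <<'E'
from h import *
np.set_printoptions(precision=4,suppress=True)
c=calibration('wrist')
f=lambda X,Y,z:wp(212+X*.37375+.3,150+(Y-300)*.37375+.3,z,c,1)
for l,X,Y,z in [('n1',283,400,.022),('f1',779,400,.022),('n2',276,560,.022),('f2',737,560,.022),('pad',776,430,.022),('pad.03',776,430,.03),('jaw',287,485,.043),('j60',287,480,.06)]: print(l,f(X,Y,z))
# sizes of strips along board y
w=cv2.imread('pics/w7.png')
for Y in (166,175,245,250): print(Y,w[Y,420:511].mean(1).astype(int))
E
```

```text
n1 [0.4906 0.2133 0.022 ]
f1 [0.4824 0.398  0.022 ]
n2 [0.5384 0.2167 0.022 ]
f2 [0.5441 0.4002 0.022 ]
pad [0.4933 0.4005 0.022 ]
pad.03 [0.4908 0.391  0.03  ]
jaw [0.5059 0.2115 0.043 ]
j60 [0.4975 0.2069 0.06  ]
166 [133 136 136 134 132 131 130 129 129 130 127 122 123 123 124 125 130 128
 128 127 129 124  94  78  81  85  92  94  92  93  96  97  98  96  96  95
  95  93  91  89  88  87  88  87  94  96  93  94 104 112 114 115 119 124
 128 129 127 126 124 123 124 125 122 117 116 118 125 129 127 110  64  45
  48  50  50  52  53  53  52  52  51  51  50  50  49  48  49  56  55  49
  50]
175 [136 136 134 132 131 131 131 131 130 126 123 122 122 124 127 129 128 128
 128 128 115  85  76  82  89  93  94  93  95  97  98  97  97  95  96  95
  93  92  92  90  89  88  88  89  91  93 101 110 115 118 120 119 121 127
 129 128 125 124 125 125 124 120 118 119 121 123 126 121  78  47  46  50
  50  51  52  52  54  52  51  50  50  51  50  47  45  61 100 115 106  96
  93]
245 [213 215 215 216 218 215 188 175 178 188 194 177 165 167 170 171 167 166
 167 167 167 165 166 169 168 168 167 166 162 168 206 232 224 218 218 217
 216 218 218 215 211 212 212 214 214 214 216 218 218 218 211 158 105  90
  88  87  88  90  92  91  89  87  85  85  84  83  78  68  62  69  76  85
  94  98  93  85  78  78  84  87  89  90  91  86  77  68  69  81  88  86
  88]
250 [215 215 216 219 213 179 172 181 193 192 173 166 169 172 170 167 167 168
 168 166 162 160 164 167 168 167 164 159 174 221 228 220 218 218 216 217
 219 218 213 211 212 214 215 214 215 217 219 219 217 191 125  93  89  87
  87  89  91  92  90  88  85  84  84  84  81  72  71  91  94  90  88  89
  95  92  80  70  76  86  94  97  95  94  95  92  89  92  95  91  82  73
  73]
```

>>> play_rows(
  rows=[
    {"linear": [0, 0.2, 0.06], "delta_rot": [0, 0, 0], "hand": 0.25},
    {"linear": [0, 0.38, 0.12], "delta_rot": [0, 0, 0], "hand": 0.25},
    {"linear": [0, 0.38, 0.12], "delta_rot": [0, 0, 0], "hand": 0.25},
    {"linear": [0, 0.38, 0.12], "delta_rot": [0, 0, 0], "hand": 0.25},
    {"linear": [0, 0.38, 0.12], "delta_rot": [0, 0, 0], "hand": 0.32},
    {"linear": [0, 0.27, 0.09], "delta_rot": [0, 0, 0], "hand": 0.4},
    {"linear": [0, 0.16, 0.06], "delta_rot": [0, 0, 0], "hand": 0.48},
    {"linear": [0, 0.05, 0.02], "delta_rot": [0, 0, 0], "hand": 0.56},
    {"linear": [0, 0, 0], "delta_rot": [0, 0, 0], "hand": 0.66},
    {"linear": [0, 0, 0], "delta_rot": [0, 0, 0], "hand": 0.7},
    {"linear": [0, 0, 0], "delta_rot": [0, 0, 0], "hand": 0.7},
  ],
)

```text
clock: 11.08
eef_pos: [0.515, 0.1686, 0.0771]
tool_rot: [-0.017, 1.0, 0.002, 0.001]
ft_force: [0.7, 5.0, 4.3]
finger_gap: 0.0344
finger_force: 60.6
```

```bash
python3 - <<'E'
from h import *
s=get_state();c=calibration('wrist');np.savez('pics/c8.npz',**c)
cv2.imwrite('pics/w8.png',snapshot("wrist")[:,:,::-1]);cv2.imwrite('pics/s8.png',snapshot("scene")[:,:,::-1]);track(['pics/s8.png'])
# board motion wrist 7->8: far strip patch & near strip patch below the bar (no shadow there)
a=cv2.imread('pics/w7.png');b=cv2.imread('pics/w8.png')
for n,(x,y,w,h) in {'near':(335,238,40,22),'far':(440,238,50,22),'farT':(455,155,40,22),'nearT':(300,155,60,22),'jawhd':(215,190,100,20)}.items(): print(n,sub(b,a[y:y+h,x:x+w],x,y))
E
```

```text
pics/s8.png ('jaw', 7.25, -7.12, 0.77, np.float64(-25.6)) ('bdR', 0.25, -0.25, 0.93, np.float64(-0.9)) ('bdL', -7.25, -2.0, 0.99, np.float64(-0.3)) ('corner', 0.12, -0.25, 0.99, np.float64(-0.9))
near (-0.25, -0.375, 0.9987406730651855)
far (-1.125, 0.75, 0.9986556172370911)
farT (-1.0, -0.375, 0.9990870356559753)
nearT (-0.375, 0.125, 0.9937183856964111)
jawhd (-0.125, 0.25, 0.9959475994110107)
```

>>> play_rows(
  rows=[
    {"linear": [0, 0.2, 0.06], "delta_rot": [0, 0, 0], "hand": 0.25},
    {"linear": [0, 0.38, 0.12], "delta_rot": [0, 0, 0], "hand": 0.25},
    {"linear": [0, 0.38, 0.12], "delta_rot": [0, 0, 0], "hand": 0.25},
    {"linear": [0, 0.38, 0.12], "delta_rot": [0, 0, 0], "hand": 0.25},
    {"linear": [0, 0.38, 0.12], "delta_rot": [0, 0, 0], "hand": 0.32},
    {"linear": [0, 0.27, 0.09], "delta_rot": [0, 0, 0], "hand": 0.4},
    {"linear": [0, 0.16, 0.06], "delta_rot": [0, 0, 0], "hand": 0.48},
    {"linear": [0, 0.05, 0.02], "delta_rot": [0, 0, 0], "hand": 0.56},
    {"linear": [0, 0, 0], "delta_rot": [0, 0, 0], "hand": 0.66},
    {"linear": [0, 0, 0], "delta_rot": [0, 0, 0], "hand": 0.7},
    {"linear": [0, 0, 0], "delta_rot": [0, 0, 0], "hand": 0.7},
  ],
)

```text
clock: 12.55
eef_pos: [0.5148, 0.1686, 0.0769]
tool_rot: [-0.017, 1.0, 0.002, 0.001]
ft_force: [-1.3, 5.0, 2.6]
finger_gap: 0.0346
finger_force: 60.8
```

```bash
cat >> h.py <<'E'
def wtrack(n):
    a=cv2.imread('pics/w7.png');b=cv2.imread(n);c=calibration('wrist')
    for k,(x,y,w,h) in {'near':(335,238,40,22),'far':(440,238,50,22),'farT':(455,155,40,22),'nearT':(300,155,60,22),'jawhd':(215,190,100,20)}.items():
        dx,dy,v=sub(b,a[y:y+h,x:x+w],x,y);X,Y=x+w/2,y+h/2
        print(k,dx,dy,round(v,3),'mm',np.round(1e3*(wp(X+dx,Y+dy,.022,c,1)-wp(X,Y,.022,c,1))[:2],1))
E
python3 - <<'E'
from h import *
cv2.imwrite('pics/w9.png',snapshot("wrist")[:,:,::-1]);cv2.imwrite('pics/s9.png',snapshot("scene")[:,:,::-1]);track(['pics/s9.png'])
for n in '89':wtrack(f'pics/w{n}.png')
E
```

```text
pics/s9.png ('jaw', 8.5, -8.25, 0.72, np.float64(-29.9)) ('bdR', 1.0, -1.12, 0.83, np.float64(-4.1)) ('bdL', -11.0, -4.0, 1.0, np.float64(-3.8)) ('corner', 0.88, -1.5, 0.99, np.float64(-5.6))
near -0.25 -0.375 0.999 mm [-0.3 -0.3]
far -1.125 0.75 0.999 mm [ 0.7 -1.2]
farT -1.0 -0.375 0.999 mm [-0.2 -1.3]
nearT -0.375 0.125 0.994 mm [ 0.1 -0.3]
jawhd -0.125 0.25 0.996 mm [ 0.2 -0.1]
near -1.125 -3.375 0.998 mm [-3.  -1.5]
far -6.875 9.875 0.996 mm [10.3 -5. ]
farT -5.0 4.0 0.997 mm [ 3.9 -5.2]
nearT -2.375 0.75 0.986 mm [ 0.6 -1.7]
jawhd -0.25 1.625 0.991 mm [ 1.2 -0.1]
```

>>> play_rows(
  rows=[
    {"linear": [0, 0.2, 0.06], "delta_rot": [0, 0, 0], "hand": 0.25},
    {"linear": [0, 0.38, 0.12], "delta_rot": [0, 0, 0], "hand": 0.25},
    {"linear": [0, 0.38, 0.12], "delta_rot": [0, 0, 0], "hand": 0.25},
    {"linear": [0, 0.38, 0.12], "delta_rot": [0, 0, 0], "hand": 0.25},
    {"linear": [0, 0.38, 0.12], "delta_rot": [0, 0, 0], "hand": 0.32},
    {"linear": [0, 0.27, 0.09], "delta_rot": [0, 0, 0], "hand": 0.4},
    {"linear": [0, 0.16, 0.06], "delta_rot": [0, 0, 0], "hand": 0.48},
    {"linear": [0, 0.05, 0.02], "delta_rot": [0, 0, 0], "hand": 0.56},
    {"linear": [0, 0, 0], "delta_rot": [0, 0, 0], "hand": 0.66},
    {"linear": [0, 0, 0], "delta_rot": [0, 0, 0], "hand": 0.7},
    {"linear": [0, 0, 0], "delta_rot": [0, 0, 0], "hand": 0.7},
  ],
)

```text
clock: 14.02
eef_pos: [0.5146, 0.1682, 0.0767]
tool_rot: [-0.017, 1.0, 0.001, 0.0]
ft_force: [0.3, 4.7, 2.2]
finger_gap: 0.0343
finger_force: 60.7
```

```bash
python3 - <<'E'
from h import *
cv2.imwrite('pics/w10.png',snapshot("wrist")[:,:,::-1]);cv2.imwrite('pics/s10.png',snapshot("scene")[:,:,::-1]);track(['pics/s10.png'])
wtrack('pics/w10.png');print(get_state()['joints'])
E
```

```text
pics/s10.png ('jaw', 8.62, -8.5, 0.72, np.float64(-30.7)) ('bdR', 1.12, -1.62, 0.82, np.float64(-5.7)) ('bdL', -6.0, -3.0, 1.0, np.float64(-4.9)) ('corner', 1.0, -1.62, 0.99, np.float64(-6.1))
near -1.125 -2.25 0.997 mm [-2.  -1.3]
far -7.875 14.0 0.996 mm [14.8 -4.4]
farT -4.125 0.125 0.997 mm [ 0.5 -5. ]
nearT -2.375 1.625 0.982 mm [ 1.2 -1.6]
jawhd -0.125 2.25 0.992 mm [ 1.7 -0. ]
[ 0.12725682  0.17767858  2.01515655  0.0029861   0.9477227  -1.47877625]
```

```bash
python3 - <<'E'
from h import *
q=cv2.imread('pics/s9.png')
for n in (7,8,10):
    im=cv2.imread(f'pics/s{n}.png')
    for k,(x,y,w,h) in {'jaw':(217,240,22,22),'jawtop':(217,238,20,12),'jawleft':(213,240,12,24),'plate':(234,248,10,14),'bar':(228,225,20,18)}.items(): print(n,k,sub(im,q[y:y+h,x:x+w],x,y,8))
a=cv2.imread('pics/w9.png');b=cv2.imread('pics/w10.png');z=cv2.imread('pics/w8.png')
for k,(x,y,w,h) in {'teeth':(340,208,130,20),'body':(215,190,100,20)}.items(): print(k,sub(b,a[y:y+h,x:x+w],x,y,10),sub(z,a[y:y+h,x:x+w],x,y,10))
E
```

```text
7 jaw (-2.25, 2.125, 0.9363670945167542)
7 jawtop (-2.375, 1.625, 0.922172486782074)
7 jawleft (-2.25, 1.625, 0.9271501302719116)
7 plate (-2.125, 2.25, 0.856213390827179)
7 bar (-1.125, 1.125, 0.9017228484153748)
8 jaw (-1.125, 1.125, 0.979276180267334)
8 jawtop (-1.25, 1.125, 0.9853993654251099)
8 jawleft (-1.25, 1.25, 0.9558584094047546)
8 plate (-1.125, 1.125, 0.9189832806587219)
8 bar (-0.875, 0.875, 0.9481490850448608)
10 jaw (0.125, -0.125, 0.9868545532226562)
10 jawtop (0.0, -0.125, 0.9872996807098389)
10 jawleft (0.0, -0.25, 0.9699110388755798)
10 plate (0.0, -0.125, 0.9708870053291321)
10 bar (0.125, -0.125, 0.9807723164558411)
teeth (0.25, 0.5, 0.9574041962623596) (0.125, -0.625, 0.9762546420097351)
body (0.0, 0.625, 0.9933764338493347) (0.125, -1.375, 0.9918727874755859)
```

The eighth stroke did not draw the jaw in, so the trigger was probably not let out far enough. I'll release wider and check before squeezing.

>>> play_rows(
  rows=[
    {"linear": [0, 0.25, 0.06], "delta_rot": [0, 0, 0], "hand": 0.15},
    {"linear": [0, 0.5, 0.12], "delta_rot": [0, 0, 0], "hand": 0.15},
    {"linear": [0, 0.55, 0.12], "delta_rot": [0, 0, 0], "hand": 0.15},
    {"linear": [0, 0.55, 0.12], "delta_rot": [0, 0, 0], "hand": 0.15},
    {"linear": [0, 0.55, 0.12], "delta_rot": [0, 0, 0], "hand": 0.15},
  ],
)

```text
clock: 14.75
eef_pos: [0.514, 0.1835, 0.073]
tool_rot: [-0.017, 1.0, -0.0, 0.0]
ft_force: [-0.7, 0.7, 0.2]
finger_gap: 0.0724
finger_force: 0.0
```

```bash
python3 - <<'E'
from h import *
w=snapshot("wrist")[:,:,::-1];a=snapshot("scene")[:,:,::-1];b=snapshot("side")[:,:,::-1]
cv2.imwrite('pics/w11.png',w);cv2.imwrite('pics/s11.png',a)
o=np.zeros((600,800,3),np.uint8)
o[:300,:400]=cv2.resize(a[210:270,205:285],(400,300),interpolation=cv2.INTER_CUBIC)
o[:300,400:]=cv2.resize(w[150:330,150:390],(400,300),interpolation=cv2.INTER_CUBIC)
o[300:,:]=cv2.resize(w[140:260,190:510],(800,300),interpolation=cv2.INTER_CUBIC)
cv2.imwrite('pics/m11.png',o)
q=cv2.imread('pics/s9.png')
for k,(x,y,ww,h) in {'jaw':(217,240,22,22),'plate':(234,248,10,14)}.items(): print(k,sub(a,q[y:y+h,x:x+ww],x,y,8))
E
```

```text
jaw (0.125, -0.25, 0.9863089323043823)
plate (0.125, -0.125, 0.9475796222686768)
```

View pics/m11.png

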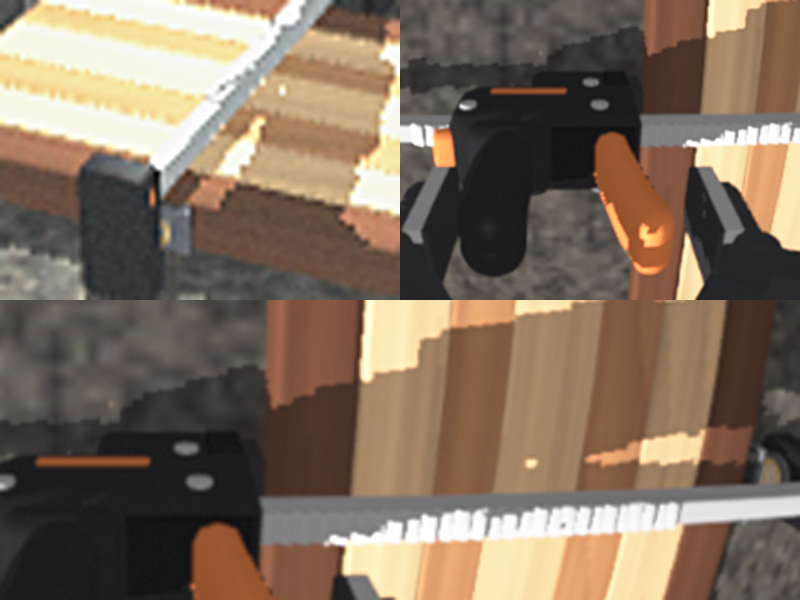

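The last picture shows the trigger fully out and clear of both fingers, the joint closed, and the plate against the far edge at (178,230) with its plunger hardly pushed in. Squeezing again.

>>> play_rows(
  rows=[
    {"linear": [0, -0.1, 0], "delta_rot": [0, 0, 0], "hand": 0.25},
    {"linear": [0, -0.15, 0], "delta_rot": [0, 0, 0], "hand": 0.32},
    {"linear": [0, -0.26, -0.03], "delta_rot": [0, 0, 0], "hand": 0.4},
    {"linear": [0, -0.37, -0.06], "delta_rot": [0, 0, 0], "hand": 0.48},
    {"linear": [0, -0.48, -0.1], "delta_rot": [0, 0, 0], "hand": 0.56},
    {"linear": [0, -0.52, -0.12], "delta_rot": [0, 0, 0], "hand": 0.66},
    {"linear": [0, -0.52, -0.12], "delta_rot": [0, 0, 0], "hand": 0.75},
    {"linear": [0, -0.52, -0.12], "delta_rot": [0, 0, 0], "hand": 0.75},
    {"linear": [0, -0.52, -0.12], "delta_rot": [0, 0, 0], "hand": 0.75},
  ],
)

```text
clock: 16.02
eef_pos: [0.515, 0.1692, 0.0771]
tool_rot: [-0.017, 1.0, 0.001, 0.001]
ft_force: [0.0, 3.6, 6.0]
finger_gap: 0.0346
finger_force: 60.9
```

```bash
cat >> h.py <<'E'
def jt(n,ref='pics/s11.png'):
    a=cv2.imread(n);q=cv2.imread(ref)
    for k,(x,y,w,h) in {'jaw':(220,240,20,26),'jawleft':(216,240,12,24),'plate':(238,249,7,12),'bdR':(255,255,25,16),'bdcorner':(283,245,12,22)}.items():
        dx,dy,v=sub(a,q[y:y+h,x:x+w],x,y,8);print(k,dx,dy,round(v,3),'mm',round(1e3*(prow('scene',x+w/2+dx,y+h/2+dy,.03)-prow('scene',x+w/2,y+h/2,.03)),1))
E
python3 - <<'E'
from h import *
cv2.imwrite('pics/w12.png',snapshot("wrist")[:,:,::-1]);cv2.imwrite('pics/s12.png',snapshot("scene")[:,:,::-1])
jt('pics/s12.png');print('10');jt('pics/s10.png');wtrack('pics/w12.png')
E
```

```text
jaw 0.0 -0.125 0.99 mm -0.4
jawleft 0.0 0.0 0.993 mm 0.0
plate 0.0 0.0 0.969 mm 0.0
bdR 4.0 0.375 0.836 mm -2.1
bdcorner 0.0 -0.125 0.995 mm -0.4
10
jaw 0.0 0.0 0.993 mm 0.0
jawleft 0.0 0.0 0.993 mm 0.0
plate -0.125 0.125 0.907 mm 0.5
bdR 5.125 1.625 0.824 mm 0.7
bdcorner -0.125 0.125 0.995 mm 0.5
near -3.125 -2.25 0.998 mm [-2.1 -3.1]
far -9.25 13.875 0.994 mm [14.5 -6.3]
farT -6.0 2.5 0.996 mm [ 2.7 -6.7]
nearT -4.5 1.5 0.97 mm [ 1.2 -3.1]
jawhd -0.125 2.125 0.993 mm [ 1.6 -0. ]
```

```bash
python3 - <<'E'
from h import *
for n in ('2','6','7','8','9','10','11','12'):
    w=cv2.imread(f'pics/w{n}.png'); g=cv2.cvtColor(w,cv2.COLOR_BGR2GRAY)
    R=g[215:235,90:180].astype(float)
    m=R.max(0); # bright bar across columns
    print(n,''.join('#' if v>170 else '.' for v in m), 'body orange x', np.where((w[215:245,150:210,2].astype(int)-w[215:245,150:210,0])>90)[1].min()+150)
print(np.round(cv2.cvtColor(cv2.imread('pics/w12.png'),cv2.COLOR_BGR2GRAY)[212:240:2,100:180:4]))
E
```

```text
2 ..................##.....................################################################# body orange x 174
6 .............................############################################################# body orange x 194
7 ..........................################################################################ body orange x 194
8 ....................###################################################################### body orange x 194
9 ..............############################################################################ body orange x 194
10 ..............############################################################################ body orange x 194
11 ########################################################################################## body orange x 169
12 .............############################################################################# body orange x 194
[[ 90  73  81  63  87  82 201 100 109 111 104  96  93  88  84 104 102  81
   82  93]
 [100  80  97  82  94  86 111 104 106 102  99  99  95  97  88 105 107  84
   86  97]
 [103  87  98  91 100 107 109 109 110 1
[... 281 characters left out ...]
 131 128
  124 142]
 [ 83 241 239 239 238 238 238 237 237 236 234 233 232 232 231 231 231 231
  231 242]
 [ 81 239 238 238 239 238 238 238 239 239 239 239 239 239 239 240 240 240
  239 244]
 [ 73 217 238 238 238 238 238 239 239 239 239 240 240 240 240 240 240 240
  240 242]
 [ 71 187 237 237 239 240 240 239 239 239 239 239 239 239 240 239 240 240
  240 239]
 [ 75  83 132 154 127 149 152 171 187 197 204 215 224 231 232 233 232 232
  234 233]
 [ 88  85  99 111  67  97  94  93 103  92  96 107  96  72  86 103 115 119
  116 109]
 [ 91  97  89  84  93 108 108  96 102  94  98 106 102  88  90 100 106 112
  108  96]
 [ 84  98  95  89  92  97 106  94  95  90  95  93  98  96  94 103 107 107
  103  94]]
```

```bash
cat >> h.py <<'E'
def tail(n):
    w=cv2.imread(n);c=calibration('wrist')
    hsv=cv2.cvtColor(w,cv2.COLOR_BGR2HSV);o=cv2.inRange(hsv[215:250,140:225],(5,150,90),(20,255,255))
    ys,xs=np.nonzero(o);bx=xs.min()+140
    g=cv2.cvtColor(w,cv2.COLOR_BGR2GRAY)[215:236,40:180].astype(float)
    r=g.max(0)>185;i=len(r)-1
    while i>0 and r[i-1:i+1].any():i-=1
    yy=225
    bt=sub(w,cv2.imread('pics/w7.png')[185:212,215:315],215,185,30)
    A=wp(40+i,yy,.038,c,1);B=wp(bx,yy,.038,c,1)
    print(n,'tail',40+i,'button',bx,'body d',bt,'mm',round(1e3*(B[1]-A[1]),1))
    # trigger orange top: centroid of orange in the trigger area
    t=cv2.inRange(hsv[215:330,250:345],(5,150,60),(20,255,255));ys,xs=np.nonzero(t);print('   trig x',xs.min()+250,xs.mean().round(1)+250,xs.max()+250,len(xs))
E
python3 -c "
from h import *
for n in (2,6,7,8,9,10,11,12):tail(f'pics/w{n}.png')"
```

```text
pics/w2.png tail 130 button 174 body d (-19.0, -0.625, 0.9355020523071289) mm 33.3
   trig x 271 295.8 321 2426
pics/w6.png tail 118 button 194 body d (0.0, 0.375, 0.9925110340118408) mm 57.3
   trig x 262 275.0 290 1781
pics/w7.png tail 115 button 195 body d (0.0, 0.0, 0.9997156262397766) mm 60.5
   trig x 262 275.0 290 1785
pics/w8.png tail 109 button 195 body d (-0.125, 0.25, 0.9956846237182617) mm 65.6
   trig x 262 275.0 290 1783
pics/w9.png tail 104 button 194 body d (-0.125, 1.625, 0.9873049855232239) mm 69.2
   trig x 262 274.9 290 1776
pics/w10.png tail 104 button 195 body d (-0.125, 2.25, 0.9874411225318909) mm 69.9
   trig x 262 274.9 290 1772
pics/w11.png tail 85 button 170 body d (-24.375, 4.5, 0.9242053031921387) mm 69.5
   trig x 266 289.7 314 2335
pics/w12.png tail 102 button 195 body d (-0.125, 2.125, 0.9894059300422668) mm 71.7
   trig x 262 274.8 290 1763
```

```bash
python3 - <<'E'
from h import *
for n,(x,y) in {2:(224,256),7:(230,250),9:(233,248),12:(233,248)}.items():
    im=cv2.imread(f'pics/s{n}.png');h=cv2.cvtColor(im,cv2.COLOR_BGR2HSV)
    print(n)
    for r in range(y,y+17):
        s=''
        for c in range(x,x+20):
            H,S,V=map(int,h[r,c]); s+= 'G' if 17<H<32 and S>80 and V>70 else 'b' if S>75 and H<17 and V>45 else '#' if V<55 else 'o' if V<100 else '.'
        print(r,s)
E
```

```text
2
256 #oo#...bbbbbbbbbbbbb
257 oobb..bbbbbbbbbbbbbb
258 o#bb.obobbbbbbbbbbbb
259 o#bb#ooooooobbbbbbbb
260 o#b#o...o..ooooobbbb
261 o###o......ooooooooo
262 o###o......ooooooooo
263 #o##oG.....ooooooooo
264 ooo##.G....ooooooooo
265 o####.G....ooooooooo
266 oo###G.....ooooooooo
267 o#o##G.....ooooooooo
268 #oo##......ooooooooo
269 ##o##......ooo.ooooo
270 o#o##oooooooo.....oo
271 #ooo#oooooooo.......
272 oo###ooooooo........
7
250 ooobo..bbbbbbbbbbbbb
251 oobbo.bbbbbbbbbbbbbb
252 oobb#bbbbbbbbbbbbbbb
253 oobbooooo.obbbbbbbbb
254 oo##o...o..bbbbbbbbb
255 oooo#......bbbbbbbbb
256 o####G.....bbbbbbbbb
257 ooo##G.....bbbbbbbbb
258 o#o##.G....bbbbbbbbb
259 oo#o#GG....bbbbbbbbb
260 oo#o#G.....obbbbbbbb
261 ooo##G.....ooobbbbbb
262 oo###o.....ooooooobb
263 ooo##ooooooooooooooo
264 o##o#ooooooooooooooo
265 #oo##ooooooooooooooo
266 oooo#ooooooooooooooo
9
248 o#b#..bbbbbbbbbbbbbb
249 o#b#.bbbbbbbbbbbbbbb
250 o#b#oobbbbbbbbbbbbbo
251 o#b#.ooo..bbbbbbbbbb
252 ####......bbbbbbbbbb
253 oo##.....obbbbbbbbbb
254 o#o#......bbbbbbbbbb
255 ooo#GG....bbbbbbbbbb
256 oo##.G....bbbbbbbbbb
257 oo##.G....bbbbbbbbbb
258 o###G.....bbbbbbbbbb
259 oo##o.....bbbbbbbbbb
260 o#o#o.o...oobobbbbbb
261 o#o#oooooooooooooobb
262 o###oooooooooooooooo
263 ooo#oooooooooooooooo
264 ooo#oooooooooooooooo
12
248 o#b#.bbbbbbbbbbbbbbb
249 o#b#obbbbbbbbbbbbbbb
250 o#b#oobbbbbbbbbbbbbb
251 o#b#o.oo..bbbbbbbbbb
252 ##o#o.....obbbbbbbbb
253 oo##o.....obbbbbbbbb
254 o###......obbbbbbbbb
255 o###.G....obbbbbbbbb
256 o###.G....bbbbbbbbbb
257 o###GG....obbbbbbbbb
258 ooo#o.....obbbbbbbbb
259 ooo#o.....obbbbbbbbb
260 oo##oooo..ooooobbbbb
261 o#o#ooooooooooooooob
262 oo##oooooooooooooooo
263 oo##oooooooooooooooo
264 o####ooooooooooooooo
```

>>> play_rows(
  rows=[
    {"linear": [0, 0.25, 0.06], "delta_rot": [0, 0, 0], "hand": 0.1},
    {"linear": [0, 0.48, 0.12], "delta_rot": [0, 0, 0], "hand": 0.1},
    {"linear": [0, 0.48, 0.12], "delta_rot": [0, 0, 0], "hand": 0.1},
    {"linear": [0, 0.48, 0.12], "delta_rot": [0, 0, 0], "hand": 0.1},
    {"linear": [0, 0.48, 0.12], "delta_rot": [0, 0, 0], "hand": 0.1},
  ],
)

```text
clock: 16.75
eef_pos: [0.5139, 0.1823, 0.0729]
tool_rot: [-0.017, 1.0, -0.0, -0.0]
ft_force: [0.7, -0.1, -0.4]
finger_gap: 0.077
finger_force: 0.0
```

```bash
python3 - <<'E'
from h import *
cv2.imwrite('pics/w13.png',snapshot("wrist")[:,:,::-1]);cv2.imwrite('pics/s13.png',snapshot("scene")[:,:,::-1])
tail('pics/w13.png');jt('pics/s13.png')
E
```

```text
pics/w13.png tail 86 button 172 body d (-21.5, 5.0, 0.9338706135749817) mm 68.6
   trig x 268 292.9 318 2302
jaw -0.125 0.125 0.989 mm 0.5
jawleft -0.125 0.0 0.992 mm 0.1
plate 0.0 0.0 0.966 mm 0.0
bdR 0.0 -0.125 0.951 mm -0.4
bdcorner 0.0 -0.125 0.995 mm -0.4
```

>>> play_rows(
  rows=[
    {"linear": [0, 0, 0], "delta_rot": [0, 0, 0], "hand": 0.25},
    {"linear": [0, 0, 0], "delta_rot": [0, 0, 0], "hand": 0.36},
    {"linear": [0, -0.12, -0.03], "delta_rot": [0, 0, 0], "hand": 0.46},
    {"linear": [0, -0.2, -0.05], "delta_rot": [0, 0, 0], "hand": 0.46},
  ],
)

```text
clock: 17.35
eef_pos: [0.5152, 0.1775, 0.0758]
tool_rot: [-0.017, 1.0, 0.002, 0.001]
ft_force: [-0.4, 6.9, 1.9]
finger_gap: 0.046
finger_force: 4.3
```

```bash
python3 - <<'E'
from h import *
cv2.imwrite('pics/w14.png',snapshot("wrist")[:,:,::-1]);cv2.imwrite('pics/s14.png',snapshot("scene")[:,:,::-1])
tail('pics/w14.png');jt('pics/s14.png')
E
```

```text
pics/w14.png tail 95 button 186 body d (-8.5, 3.125, 0.9684009552001953) mm 71.1
   trig x 272 287.2 304 2038
jaw -0.75 0.625 0.971 mm 2.5
jawleft -0.75 0.875 0.977 mm 3.2
plate -0.75 0.75 0.934 mm 2.9
bdR 1.0 0.125 0.89 mm -0.4
bdcorner -0.75 0.625 0.982 mm 2.5
```

>>> play_rows(
  rows=[
    {"linear": [0, -0.1, -0.03], "delta_rot": [0, 0, 0], "hand": 0.56},
    {"linear": [0, -0.18, -0.06], "delta_rot": [0, 0, 0], "hand": 0.66},
    {"linear": [0, -0.18, -0.06], "delta_rot": [0, 0, 0], "hand": 0.9},
    {"linear": [0, -0.18, -0.06], "delta_rot": [0, 0, 0], "hand": 0.9},
    {"linear": [0, -0.18, -0.06], "delta_rot": [0, 0, 0], "hand": 0.9},
  ],
)

```text
clock: 18.08
eef_pos: [0.5154, 0.1727, 0.0773]
tool_rot: [-0.017, 1.0, 0.002, 0.002]
ft_force: [0.4, 4.1, 5.3]
finger_gap: 0.0348
finger_force: 61.6
```

```bash
python3 - <<'E'
from h import *
cv2.imwrite('pics/w15.png',snapshot("wrist")[:,:,::-1]);cv2.imwrite('pics/s15.png',snapshot("scene")[:,:,::-1])
tail('pics/w15.png');jt('pics/s15.png');wtrack('pics/w15.png')
for n,(x,y) in {15:(233,246)}.items():
    im=cv2.imread(f'pics/s{n}.png');h=cv2.cvtColor(im,cv2.COLOR_BGR2HSV)
    for r in range(y,y+19):
        s=''
        for c in range(x-4,x+20):
            H,S,V=map(int,h[r,c]); s+= 'G' if 17<H<32 and S>80 and V>70 else 'b' if S>75 and H<17 and V>45 else '#' if V<55 else 'o' if V<100 else '.'
        print(r,s)
E
```

```text
pics/w15.png tail 99 button 195 body d (-0.25, 2.25, 0.9722439050674438) mm 74.4
   trig x 262 274.9 290 1749
jaw -0.25 0.375 0.96 mm 1.3
jawleft -0.375 0.625 0.95 mm 2.2
plate -0.875 0.875 0.885 mm 3.3
bdR 3.875 2.375 0.866 mm 3.8
bdcorner -0.875 0.75 0.984 mm 3.0
near -4.0 1.25 0.998 mm [ 1.1 -3.2]
far -8.875 11.125 0.994 mm [11.5 -7.1]
farT -6.125 0.0 0.996 mm [ 0.6 -7.5]
nearT -5.0 1.875 0.979 mm [ 1.5 -3.5]
jawhd -0.25 2.25 0.987 mm [ 1.7 -0.1]
246 #oo.o###...bbbbbbbbbbb.b
247 #o####b#..bbbbbbbbbbbbbb
248 #oooo#b#.bbbbbbbbbbbbbbb
249 #o#o##b#.bbbbbbbbbbbbbbb
250 oooo##b#bbbbbbbbbbbbbbbb
251 ooooo#b#oobbobbbbbbbbbbb
252 ooooo###.oo..obbbbbbbbbb
253 ooooo#o#.....obbbbbbbbbb
254 ooooo###.....obbbbbbbbbb
255 ooo#o###.....obbbbbbbbbb
256 ooo#o#o#.....obbbbbbbbbb
257 oo#ooo##G....obbbbbbbbbb
258 oo#ooo##G....obbbbbbbbbb
259 ooo#o###.....obbbbbbbbbb
260 #ooooo##o....oobbbbbbbbb
261 ooo#o#o#oooo.oooooobbbbb
262 o#oooo##ooooooooooooooob
263 ooooo#oooooooooooooooooo
264 o#oooo#oooooooooooo.oooo
```

>>> play_rows(
  rows=[
    {"linear": [0, 0.2, 0.06], "delta_rot": [0, 0, 0], "hand": 0.12},
    {"linear": [0, 0.45, 0.12], "delta_rot": [0, 0, 0], "hand": 0.12},
    {"linear": [0, 0.45, 0.12], "delta_rot": [0, 0, 0], "hand": 0.12},
    {"linear": [0, 0.45, 0.12], "delta_rot": [0, 0, 0], "hand": 0.12},
    {"linear": [0, 0.42, 0.12], "delta_rot": [0, 0, 0], "hand": 0.25},
    {"linear": [0, 0.38, 0.12], "delta_rot": [0, 0, 0], "hand": 0.32},
    {"linear": [0, 0.27, 0.09], "delta_rot": [0, 0, 0], "hand": 0.4},
    {"linear": [0, 0.16, 0.06], "delta_rot": [0, 0, 0], "hand": 0.48},
    {"linear": [0, 0.05, 0.02], "delta_rot": [0, 0, 0], "hand": 0.56},
    {"linear": [0, 0, 0], "delta_rot": [0, 0, 0], "hand": 0.66},
    {"linear": [0, 0, 0], "delta_rot": [0, 0, 0], "hand": 0.8},
    {"linear": [0, 0, 0], "delta_rot": [0, 0, 0], "hand": 0.8},
  ],
)

```text
clock: 19.68
eef_pos: [0.5148, 0.1724, 0.0769]
tool_rot: [-0.017, 1.0, 0.002, 0.001]
ft_force: [-0.8, 5.1, 4.9]
finger_gap: 0.0349
finger_force: 61.6
```

```bash
cat >> h.py <<'E'
def asc(n,x=233,y=244):
    h=cv2.cvtColor(cv2.imread(n),cv2.COLOR_BGR2HSV)
    for r in range(y,y+19):
        s=''
        for c in range(x-4,x+20):
            H,S,V=map(int,h[r,c]); s+= 'G' if 17<H<32 and S>80 and V>70 else 'b' if S>75 and H<17 and V>45 else '#' if V<55 else 'o' if V<100 else '.'
        print(r,s)
def rep(i):
    cv2.imwrite(f'pics/w{i}.png',snapshot("wrist")[:,:,::-1]);cv2.imwrite(f'pics/s{i}.png',snapshot("scene")[:,:,::-1])
    tail(f'pics/w{i}.png');jt(f'pics/s{i}.png');wtrack(f'pics/w{i}.png');asc(f'pics/s{i}.png')
E
python3 -c "
from h import *
rep(16)"
```

```text
pics/w16.png tail 94 button 195 body d (-0.375, 3.625, 0.9713003039360046) mm 78.7
   trig x 261 274.9 290 1739
jaw 0.875 -0.75 0.915 mm -3.0
jawleft 0.25 0.875 0.858 mm 2.4
plate -0.125 0.625 0.437 mm 2.0
bdR 3.875 2.0 0.842 mm 2.7
bdcorner -0.875 0.625 0.983 mm 2.6
near -4.125 3.25 0.998 mm [ 2.9 -3. ]
far -5.125 -0.75 0.994 mm [-1.2 -7.3]
farT -6.125 1.125 0.996 mm [ 1.5 -7.2]
nearT -5.0 2.75 0.974 mm [ 2.1 -3.4]
jawhd -0.5 3.625 0.985 mm [ 2.7 -0.2]
244 oo...oo#o....GG.GG......
245 o##oooo##...bbbbbbb.....
246 ooo#oo#b#..bbbbbbbbbbb..
247 o#oo##ob#.bbbbbbbbbbbbbb
248 #ooooo#b#bbbbbbbbbbbbbbb
249 ooooooob#bbbbbbbbbbbbbbb
250 #oo##oo##bbbbbbbbbbbbbbb
251 #ooo#o###oo.bbbbbbbbbbbb
252 oooooo###.o..obbbbbbbbbb
253 ooooooo##....obbbbbbbbbb
254 ooo#oo###....obbbbbbbbbb
255 oooooo###....obbbbbbbbbb
256 o#ooooo##....obbbbbbbbbb
257 o#o#ooo##o...obbbbbbbbbb
258 #ooooo###o...obbbbbbbbbb
259 oooooo###o...obbbbbbbbbb
260 #ooooo###o...oobbbbbbbbb
261 ooo#oo#o#ooo.oooooobbbbb
262 #oooooo##ooooooooooooooo
```

Pad is now pushed in about 6 mm and the board did not move with the extra load, so the joint looks closed. One numeric check of the joint line, then hand in.

```bash
python3 - <<'E'
from h import *
for n in (7,9,12,15,16):
    w=cv2.imread(f'pics/w{n}.png')
    for Y in (246,254): print(n,Y,w[Y,405:440].mean(1).astype(int))
c=calibration('wrist')
for n in (7,16):
    g=cv2.cvtColor(cv2.imread(f'pics/w{n}.png'),cv2.COLOR_BGR2GRAY).astype(float)
    for Y in (165,175):
        e=np.abs(np.gradient(cv2.GaussianBlur(g[Y:Y+1],(5,1),0)[0]));i=[k for k in range(290,508) if e[k]>5 and e[k]==e[k-3:k+4].max()]
        print(n,Y,[(k,round(1e3*wp(k+.3,Y+.3,.022,c,1)[1],1)) for k in i])
E
```

```text
7 246 [224 224 224 222 221 221 220 221 222 221 217 213 212 211 211 213 214 215
 216 218 213 176 171 179 191 192 171 165 169 172 170 166 166 168 167]
7 254 [223 221 220 219 219 221 222 221 217 213 211 212 211 212 214 215 216 219
 216 164 101 149 193 192 173 167 170 172 169 167 168 169 169 167 163]
9 246 [224 223 221 220 220 220 221 221 220 216 211 211 211 211 213 214 214 216
 218 216 201 176 164 167 170 170 166 165 166 167 166 165 165 168 168]
9 254 [221 219 218 218 220 221 219 215 211 211 210 211 212 214 214 216 218 215
 201 176 165 168 172 171 167 166 167 169 168 164 160 158 162 166 168]
12 246 [222 220 220 220 221 221 221 217 213 212 212 211 212 215 215 216 217 218
 212 188 167 165 169 171 168 166 166 166 167 166 166 167 169 168 168]
12 254 [219 218 220 221 221 217 213 212 211 211 212 214 214 215 217 218 211 188
 168 166 170 172 169 167 167 168 169 167 163 159 159 164 167 167 164]
15 246 [221 220 220 220 221 221 219 215 211 211 211 211 213 214 215 216 217 216
 203 176 164 167 170 170 167 165 166 167 166 164 164 168 168 167 167]
15 254 [218 219 221 221 220 215 211 211 211 211 212 21
[... 739 characters left out ...]
243.2)), (386, np.float64(268.9)), (409, np.float64(288.9)), (440, np.float64(319.0)), (466, np.float64(347.9)), (488, np.float64(376.0)), (505, np.float64(400.6))]
16 165 [(313, np.float64(212.3)), (321, np.float64(218.0)), (350, np.float64(239.2)), (372, np.float64(256.3)), (383, np.float64(265.2)), (407, np.float64(285.7)), (439, np.float64(316.2)), (462, np.float64(341.0)), (484, np.float64(368.0))]
16 175 [(314, np.float64(213.6)), (321, np.float64(218.7)), (334, np.float64(228.1)), (350, np.float64(240.1)), (382, np.float64(265.5)), (405, np.float64(285.3)), (437, np.float64(315.9)), (460, np.float64(340.9)), (482, np.float64(367.9)), (501, np.float64(394.5)), (502, np.float64(396.0))]
```

The dark gap at the joint in the earlier pictures is gone, and the joint has looked the same since stroke 7.

```bash
python3 -c "
from cell import *
s=get_state();print(s['clock'],s['finger_gap'],s['finger_force']);print(hand_in())"
```

```text
19.775 0.035006315716667444 61.622656665276736
the job is handed in; nothing more can be done
None
```

The joint is closed, the far pad is pushed in about 6 mm by my camera estimate, and I handed in at 19.8 s with the trigger still squeezed home (35.0 mm opening); two of the eleven squeezes drew in almost nothing, and I didn't check that the mug, timer and salt shaker hadn't moved.

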